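Gauge the upper cast and offer it up to the lower cast

TASK

At the dental lab bench, gently slide the gauge's jaw along until the upper plaster cast is held snug between both jaws, keeping a light push for a moment so it registers. Then pick the cast up, carry it over the instrument rack without touching the rack, and bring it above the lower cast in the articulator, front over front, level and lined up, with a gap of about 6 mm between the teeth and never touching. Finish still holding it there in the gripper: do not put it down or let go, keep it upright, and leave the bowl, jar and spare cast alone.

Things in the scene. Friction and masses are not known exactly. Their poses are not given: they have to be found in the camera images.
- cast: Upper dental cast, cream stone, 0.17 to 0.34 kg, loose, teeth down on the gauge bed between the jaws. Origin: under its centre, at the teeth tips; z up, -x its pointed front. Teeth z 0 to 8 mm; flat base z 8 to 24, 54 mm (x -28 to 27) by 62 mm, flat sides at y = +-31; on top a white plaster mounting block 42 (x) by 40 mm (y), z 24 to 58, centred at x = +2. Grip the block from above near z = 47.
- cast_front (a point): Point under the front teeth of the upper cast, 26 mm ahead (-x) of its origin, at the teeth tips.
- gauge: Bench gauge, fixed: aluminium bed 80 mm (x) by 185 mm (y, from -80 to +105), 12 mm thick, lying on the table. Origin: underside, on the cast's side of the bed centre. Its y is the direction in which the jaws open, z up.
- anvil: Spring-backed jaw at the gauge bed's -y end, steel, 60 mm (x) by 12 mm thick by 22 mm high. Origin: the foot of its flat contact face, on the bed's top (12 mm above the table); the face looks along the gauge's +y. Pressed towards -y it gives way against a spring, 1.5 N per mm, 5 mm at most, then solid. Axes as the gauge's.
- jaw: Sliding steel jaw, 60 mm wide, top 22 mm above the bed. Origin: foot of its contact face, on the bed's top; the face looks along the gauge's -y to the spring jaw. Gap = y distance of the two origins, 100 mm at most at the start. Slides along the gauge's y with 2 N friction, stays where left. Pushed to -y it squares the cast against the spring jaw: gap then 62 mm. Axes as the gauge's.
- jaw_post (a point): Centre of the top of the sliding jaw's thumb post: a square steel post 14 by 14 mm, its top 76 mm above the table, the post free over its upper 50 mm. It stands 28 mm behind (+y) the jaw's contact face. Pinch it across the gauge's x, or push it from behind, towards the gauge's -y.
- articulator: Lower frame of a dental articulator, fixed, steel, about 160 mm (x) by 130 mm, carrying the lower cast teeth up. Origin: at table height under the centre of the lower cast; -x is its front, z up. At the back (x = +80 mm, y = +-50 mm) two uprights with brass ends reach 102 mm above the table.
- bite (a point): Centre of the lower cast at the tips of its teeth, 58 mm above the table, axes as the articulator's. The cast here has the same outline as the upper cast (54 by 62 mm). Target: the upper cast's origin straight above this point, axes parallel, same way round.
- bite_front (a point): Tip of the lower front teeth, 26 mm ahead (-x) of bite.
- rack: Instrument rack, fixed, between the gauge and the articulator: wooden block 260 mm (x) by 50 mm (y) by 45 mm high, with upright dental instruments in a row along x up to 140 mm above the table. Origin: centre of its underside.
- bowl: Bystander: black rubber mixing bowl, 90 mm across, 50 mm high; origin under its centre.
- jar: Bystander: amber glass jar, 52 mm across, 60 mm high; origin under its centre.
- spare_cast: Bystander: smaller white plaster cast, 44 by 51 mm, 24 mm high, teeth up, loose on the table; origin under its centre.
Mind the look-alikes: they are no part of the job. Leave any green or turquoise look-alike of the cast alone. Of the things that look like the gauge, the larger one is meant.

How it is judged:
On the way, in this order (a step that is already met when the one before it is completed fails the run):
1. the jaw is pushed shut on the cast: the cast is pressed by the sliding jaw and by the spring jaw, each with more than 1 N, for 0.2 s (contact force between each of jaw, anvil and cast above 1 N), for 0.2 s.
2. the cast passes above the rack, its teeth higher than the instruments (height (world z) of cast above 0.142 m and y of cast in the frame of rack between -0.04 and 0.04 m and x of cast in the frame of rack between -0.16 and 0.16 m), for 0.05 s.
At the end, for the whole second after the job is handed in: The gripper holds the upper cast (finger force over 2 N) still and level (within 0.08 rad), 2 to 12 mm above the lower teeth, within 6 mm sideways at the centre and 8 mm at the front teeth, axes within 0.15 rad, touching nothing of the articulator (z of cast in the frame of bite between 0.002 and 0.012 m and horizontal distance between cast and bite below 0.006 m and horizontal distance between cast_front and bite_front below 0.008 m and angle between the x axis of cast and the x axis of bite, either way round below 0.15 rad and angle between cast's own z axis and vertical below 0.08 rad and contact force between cast and articulator below 0.1 N and contact force between cast and the fingers above 2 N and linear speed of cast below 0.01 m/s); the arm keeps its last pose, push and grip.
It fails at once if the upper cast touches the lower cast or the articulator (over 0.3 N) (contact force between cast and articulator above 0.3 N).
It fails at once if the rack is touched (over 1 N) (contact force between rack and anything else above 1 N).
It fails at once if the cast is squeezed between the jaws with over 40 N (contact force between jaw and cast above 40 N).
It fails at once if the cast is tipped by more than 0.5 rad (angle between cast's own z axis and vertical above 0.5 rad).
It fails at once if a bystander is moved by more than 15 mm (distance of any of bowl, jar, spare_cast from where it was at the start of the episode above 0.015 m).
It also fails if it takes over 64 s, if anything falls off the work surface, if the arm or the gripper's body presses on something with over 40 N, if the wrist force passes 120 N, or if a joint passes its speed limit or range.

ROBOT

A 6-joint arm with a two-finger parallel gripper is mounted at the origin on the work surface. World frame = base frame: x ahead of the robot, y to its left, z up, the work surface at z = 0. Lengths are in m, angles in rad, forces in N, time in s.
With the tool pointing down it reaches from about 0.35 to 0.85 m from the base axis. Payload 8.1 kg.
Tool frame: the origin (TCP) lies midway between the tips of the shut fingers; the grasp point (between the pads) lies 19 mm behind it; z points along the fingers, y is the line along which they close (so a half turn about z gives the same grasp; the last joint's range is limited). The gripper opens to 85 mm and grips with 20 to 120 N. Pads are 22 mm wide; open, the fingers measure 114 mm over their backs; the gripper's body (76 mm by 85 mm) begins 54 mm behind the grasp point. The pads swing forward as they close: fully open they stand 13 mm farther back than shut.
Start: joints at [1.163, 0.13, 1.488, -0, 1.523, -0.085], TCP at [0.19, 0.569, 0.231] pointing down, gripper open.
Joint ranges: [-2.96, 2.96], [-0.89, 2.26], [0.02, 2.5], [-1.34, 4.48], [0, 2.73], [-2.66, 2.66]. Speed limits (rad/s): [2.39, 2.39, 2.79, 3.14, 3.14, 3.14].

INTERFACE

Orientations are given as [roll, pitch, yaw] about the fixed x, y, z axes, in that order (R = Rz(yaw) Ry(pitch) Rx(roll)).
In Python, from workcell import * gives the robot as it stands. The module is installed in compiled form; this text tells all that it offers.
- The arm moves only by the shell command python3 -m creep 'ROWS' [FORCE]. ROWS is JSON, a list of rows, each a list of 3 entries, a list of its own where there are three numbers: the finger opening in m, from 0 to 0.0854, then the shift along the tool's x, y, z in m, then the turn about the tool's z in degrees. In form: [[jaw, [x, y, z], twist], ...]. A call has 1 to 20 rows; each row is the pose to reach, as a shift and turn from the pose commanded when the call began, along the tool's axes at that moment; what a row does not reach only later rows make up. A row lasts 1/10 s, in which the tool goes at most 50 mm and 8.59 degrees, less where a joint would pass 70% of its speed; a pose out of reach is approached as far as the arm can. A call with a gripper value outside its range is refused whole. The fingers move at their own pace and stop on an object; FORCE is the grip in N (left out, the last holds). Time passes only in rows, so rows that repeat a pose let the fingers close. It gives the time, the measured TCP pose, the force, the opening and the grip force at its end, in the units of the state.
- get_state(): the state, without advancing time (a new reading comes with each control period).
- grab_frame(name): name is "scene" or "side" or "wrist"; returns (picture, depth): 420x560x3 uint8, red, green, blue; 420x560 float32, m along the optical axis (not along the pixel's ray), 0 where there is no reading.
- camera_model(name): a dict with "fx", "fy", "cx", "cy" (pixels), "position" and "attitude" of the camera in the world. Camera axes: x right, y down, z forward; pixel columns grow to the right and rows downward; lengths in m; the calibration is good to about 2 mm. A picture is of the moment at which its call begins: read the wrist's pose just before it. camera_model takes no time and is no camera call; for the wrist camera it gives the pose at the moment of the call.
- close_job(): hands the job in; it is judged then, once.
The state is a dict: "clock": time; "q": joint angles; "dq": joint speeds; "effort": joint torques, N m; "ee_pos": TCP position; "orientation": TCP orientation; "wrist_force": force on the tool from outside, world axes, zero at the start; "wrist_torque": the same for the moment, N m; "finger_gap": opening from 0.0 (shut) to 1.0 (fully open); "grip_force": force on a finger pad.
Only numpy, scipy, OpenCV 4.12 (cv2) and the standard library are available. Lean on these libraries where they do the work, as an engineer would, in place of code of your own. Each camera call takes 0.05 s, during which the arm holds its last target. There are 200 camera calls.

## Working session

There is one attempt and no reset: what is moved stays moved. The work goes in short steps, Python scripts to look and compute and a shell command to move; the robot and the scene stay as the last step left them, time stands still between calls to the robot, and variables do not carry over. Pictures are saved under pics/ and viewed, at most 10 in all, crops included, and the job is handed in when it is done.

```bash
mkdir -p pics; cat > h.py <<'E'
from workcell import *
import numpy as np, cv2
from scipy.spatial.transform import Rotation as R
def cam(n):
    c=camera_model(n); return c
def rot(a):
    a=np.array(a,float)
    if a.shape==(3,3): return a
    return R.from_euler('xyz',a).as_matrix()
def cloud(d,c):
    v,u=np.indices(d.shape); P=np.stack([(u-c['cx'])/c['fx']*d,(v-c['cy'])/c['fy']*d,d],-1)
    W=P@rot(c['attitude']).T+np.array(c['position']); W[d==0]=np.nan; return W
def shot(n):
    c=cam(n); p,d=grab_frame(n); np.savez(f'{n}.npz',p=p,d=d,W=cloud(d,c)); return p,d,cloud(d,c)
E
python3 - <<'E'
from h import *
s=get_state(); print(s)
for n in('scene','side'):
    print(n,camera_model(n)); p,d,W=shot(n); cv2.imwrite(f'pics/{n}.png',p[...,::-1])
E
```

```text
{'clock': 0.0, 'q': array([ 1.16262293e+00,  1.31187498e-01,  1.48932228e+00, -2.75588899e-05,
        1.52299774e+00, -8.53828559e-02]), 'dq': array([ 7.55711770e-04,  1.46249721e-03,  1.18153649e-03, -7.38806890e-04,
        1.38553690e-03,  4.94035288e-05]), 'effort': array([-3.40571067e-03, -5.69388664e+01, -5.00551486e+01, -2.15163645e-04,
        1.43230267e-02, -1.87386013e-05]), 'ee_pos': array([0.19007965, 0.56849345, 0.2302051 ]), 'orientation': array([-3.13968242e+00, -1.35873309e-04,  2.81880333e+00]), 'wrist_force': array([-0.55419932,  0.33576946, -0.16762165]), 'wrist_torque': array([ 0.00443742, -0.01146854, -0.03593681]), 'grip_force': 0.0, 'finger_gap': 0.9962708188636834}
scene {'fx': 411.7298998276515, 'fy': 411.7298998276515, 'cx': 285.7310695491253, 'cy': 207.75744544481097, 'position': array([1.10328723, 0.35161492, 1.0013109 ]), 'attitude': array([-2.53910286, -0.00328033,  2.05812955])}
side {'fx': 485.35021799474737, 'fy': 485.35021799474737, 'cx': 274.34270093615976, 'cy': 213.25473581318371, 'position': array([0.52159456, 0.92682334, 0.63136611]), 'attitude': array([-2.12075143,  0.01533091, -3.13011058])}
```

View pics/scene.png

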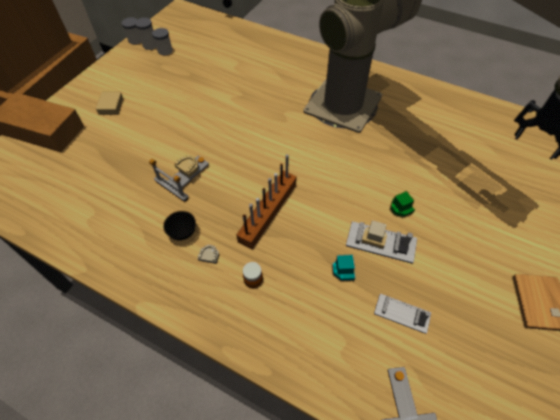

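View pics/side.png

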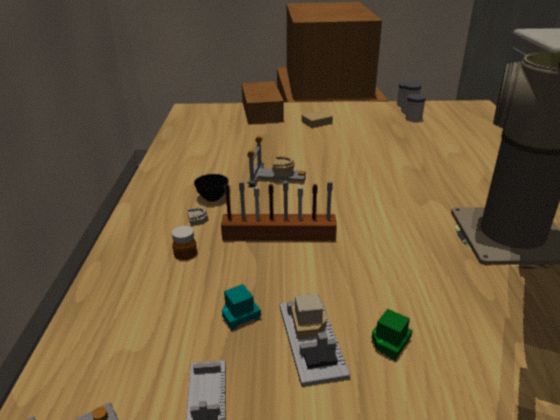

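The scene view shows the gauge holding the cream cast at (381,241), with a smaller empty gauge at (403,312). The turquoise (344,267) and green (402,203) casts are look-alikes. The rack is at (268,207), the articulator at (182,178), the bowl at (180,226), the spare cast at (208,254) and the jar at (252,273). The gauge meant is the larger one, at (381,241), because it holds the cream cast. I'll confirm that with an enlarged crop and metric top-down maps.

```bash
python3 - <<'E'
from h import *
S=np.load('scene.npz');T=np.load('side.npz')
a=cv2.resize(S['p'][190:340,320:450],None,fx=3,fy=3,interpolation=cv2.INTER_CUBIC)
b=cv2.resize(T['p'][280:420,180:420],None,fx=1.6,fy=1.6,interpolation=cv2.INTER_CUBIC)
o=np.zeros((450,390+384,3),np.uint8);o[:,:390]=a;o[:b.shape[0],390:]=b
cv2.imwrite('pics/crop.png',o[...,::-1])
for n,Z in(('scene',S),('side',T)):
    W=Z['W']
    pts={'scene':[('cast',376,232),('greenT',402,200),('bed',370,250),('post',404,240),('rack',262,225),('artic',185,165),('table',300,300),('smallg',400,312)],
     'side':[('cast',308,310),('bed',335,360),('post',320,340),('rack',280,232),('art',284,165),('table',150,350)]}[n]
    for nm,u,v in pts: print(n,nm,np.round(W[v,u],3))
E
```

```text
scene cast [0.493 0.301 0.071]
scene greenT [0.351 0.328 0.059]
scene bed [0.515 0.304 0.01 ]
scene post [0.466 0.375 0.047]
scene rack [0.602 0.016 0.045]
scene artic [ 0.531 -0.291  0.054]
scene table [0.73  0.199 0.003]
scene smallg [0.644 0.434 0.01 ]
side cast [0.481 0.32  0.069]
side bed [0.44  0.385 0.022]
side post [0.466 0.39  0.073]
side rack [0.529 0.02  0.026]
side art [ 0.518 -0.271  0.051]
side table [0.751 0.343 0.001]
```

View pics/crop.png

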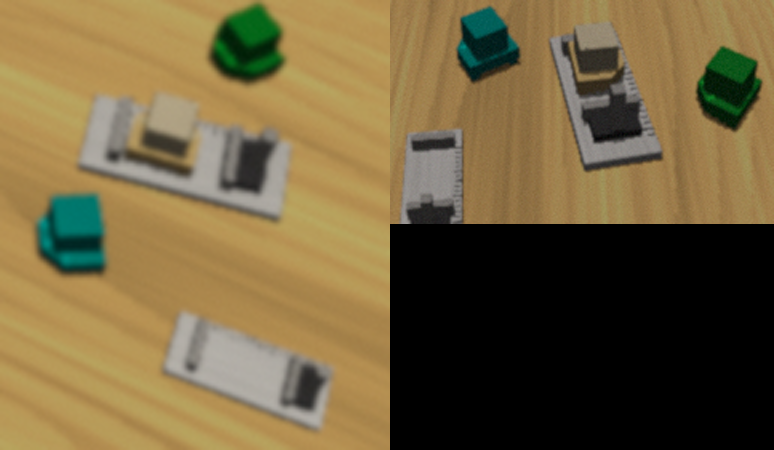

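The crop confirms it: the cream cast sits in the larger gauge, between the spring jaw (left) and the black sliding jaw with its post (right). The smaller gauge below is empty. Next I'll fit poses from the fused depth clouds.

```bash
python3 - <<'E'
from h import *
from scipy.ndimage import label
S=np.load('scene.npz');T=np.load('side.npz')
def fit(nm,box,z0,z1,col=None):
    for n,Z in(('scene',S),('side',T)):
        W=Z['W'];x,y,z=np.moveaxis(W,-1,0)
        m=(x>box[0])&(x<box[1])&(y>box[2])&(y<box[3])&(z>z0)&(z<z1)
        if m.sum()<5: print(nm,n,m.sum());continue
        r=cv2.minAreaRect((W[m][:,:2]*1000).astype(np.float32)); print(nm,n,m.sum(),'c',np.round(r[0],1),'sz',np.round(r[1],1),'ang',round(r[2],1),'zmed',round(float(np.median(z[m])),4))
fit('bed+',(.40,.56,.22,.47),.006,.017)
fit('block',(.43,.54,.26,.36),.064,.08)
fit('castbase',(.43,.54,.25,.36),.030,.042)
fit('post',(.43,.52,.36,.43),.060,.085)
fit('jawtop',(.40,.56,.345,.46),.028,.042)
fit('anvil',(.42,.60,.2,.275),.024,.042)
fit('rackblock',(.40,.72,-.06,.12),.035,.05)
fit('instr',(.40,.72,-.06,.12),.09,.16)
fit('artic',(.38,.70,-.45,-.15),.006,.12)
fit('uprights',(.38,.75,-.45,-.15),.075,.12)
fit('lowcast',(.38,.75,-.45,-.15),.045,.065)
p,d,W=shot('wrist'); cv2.imwrite('pics/w0.png',p[...,::-1])
c=camera_model('wrist');s=get_state();Rt=rot(s['orientation'])
print('cam in tool',Rt.T@(np.array(c['position'])-s['ee_pos']),'\n',Rt.T@rot(c['attitude']),c['fx'])
print('tool axes',np.round(Rt,3))
E
```

```text
bed+ scene 958 c [473.1 341. ] sz [138.8 235.6] ang 1.8 zmed 0.0131
bed+ side 1756 c [473.4 321.8] sz [ 80.9 187.6] ang 10.9 zmed 0.0112
block scene 222 c [480.4 298.8] sz [44.6 40. ] ang 8.5 zmed 0.071
block side 436 c [479.2 299.7] sz [42.2 41.8] ang 7.8 zmed 0.0691
castbase scene 291 c [477. 308.] sz [ 60.3 112.6] ang 10.6 zmed 0.0363
castbase side 453 c [476.1 309.2] sz [ 59.3 114.1] ang 11.4 zmed 0.0348
post scene 42 c [463.4 381.3] sz [15.9 13.5] ang 10.0 zmed 0.0756
post side 124 c [462.2 383.1] sz [13.8 15.5] ang 12.2 zmed 0.0724
jawtop scene 108 c [464.6 370.6] sz [59.5 35. ] ang 11.3 zmed 0.0348
jawtop side 232 c [464.2 372.4] sz [60.  37.6] ang 9.6 zmed 0.0328
anvil scene 126 c [529.2 256.3] sz [ 32.  144.6] ang 83.9 zmed 0.0352
anvil side 97 c [543.3 266.3] sz [81.2 16.8] ang 0.4 zmed 0.0327
rackblock scene 1101 c [533.7  -6.2] sz [ 51.6 261.8] ang 88.9 zmed 0.046
rackblock side 1578 c [565.3   1.4] sz [331.4  99.5] ang 10.3 zmed 0.044
instr scene 320 c [532.   -6.5] sz [  9.9 237.6] ang 89.0 zmed 0.1183
instr side 711 c [532.5  -4.4] sz [ 14.8 235.9] ang 89.5 zmed 0.1161
artic scene 1565 c [ 542.4 -296.6] sz [301.9 309.6] ang 88.1 zmed 0.0289
artic side 1370 c [ 601.3 -275.8] sz [281.4 159.8] ang 25.4 zmed 0.0328
uprights scene 128 c [ 597.8 -304. ] sz [115.5  20.3] ang 79.9 zmed 0.0934
uprights side 113 c [ 598.2 -301.7] sz [116.2  17.4] ang 80.6 zmed 0.0919
lowcast scene 481 c [ 634.5 -255.1] sz [288.6 123.9] ang 33.6 zmed 0.0516
lowcast side 397 c [ 632.3 -253.5] sz [290.2 122.4] ang 33.0 zmed 0.0498
cam in tool [ 7.57957211e-02  6.30522253e-05 -1.42943567e-01] 
 [[-2.33079026e-04 -9.55333683e-01 -2.95529185e-01]
 [ 9.99999920e-01 -1.26481588e-04 -3.79816586e-04]
 [ 3.25472578e-04 -2.95529250e-01  9.55333636e-01]] 312.55648144048405
tool axes [[-0.948  0.317 -0.001]
 [ 0.317  0.948 -0.001]
 [ 0.    -0.001 -1.   ]]
```

```bash
python3 -m creep '[[0.085,[-0.02,-0.005,0],5],[0.085,[-0.05,-0.015,0],10],[0.085,[-0.08,-0.022,0],15],[0.085,[-0.11,-0.03,0],20],[0.085,[-0.14,-0.04,0],26],[0.085,[-0.17,-0.05,0],32],[0.085,[-0.2,-0.057,0],38],[0.085,[-0.23,-0.065,0],44],[0.085,[-0.26,-0.073,0],50],[0.085,[-0.29,-0.082,0],56],[0.085,[-0.31,-0.088,0],60],[0.085,[-0.318,-0.09,0],60.6],[0.085,[-0.318,-0.09,0],60.6],[0.085,[-0.318,-0.09,0],60.6]]' 30
python3 - <<'E'
from h import *
s=get_state(); print(s['q'],s['ee_pos'],s['orientation'])
p,d,W=shot('wrist'); cv2.imwrite('pics/w1.png',p[...,::-1])
x,y,z=np.moveaxis(W,-1,0)
def fit(nm,box,z0,z1):
    m=(x>box[0])&(x<box[1])&(y>box[2])&(y<box[3])&(z>z0)&(z<z1)
    r=cv2.minAreaRect((W[m][:,:2]*1000).astype(np.float32)); print(nm,m.sum(),'c',np.round(r[0],1),'sz',np.round(r[1],1),'ang',round(r[2],1),'zmed',round(float(np.median(z[m])),4))
fit('block',(.43,.54,.26,.34),.064,.08)
fit('base',(.43,.54,.24,.334),.030,.041)
fit('post',(.43,.52,.36,.43),.067,.085)
fit('jawtop',(.40,.56,.34,.46),.028,.042)
fit('bed',(.40,.56,.2,.47),.007,.016)
E
```

```text
clock: 1.55
ee_pos: [0.4626, 0.3833, 0.2311]
orientation: [-3.141, -0.0, 1.763]
wrist_force: [-0.3, 0.7, -0.9]
finger_gap: 0.991
grip_force: 0.0
[6.06270238e-01 1.33004054e-01 1.48572473e+00 5.19684752e-04
 1.52339762e+00 4.13969562e-01] [0.46260644 0.38329707 0.23109529] [-3.14089518e+00 -2.60540383e-04  1.76307215e+00]
block 1354 c [479.5 299.2] sz [42.1 40.5] ang 8.7 zmed 0.0704
base 970 c [479.7 290.9] sz [59.4 79. ] ang 11.0 zmed 0.0359
post 214 c [461.6 381.6] sz [13.  14.1] ang 11.0 zmed 0.0762
jawtop 530 c [464.1 371.2] sz [59.5 35.4] ang 10.6 zmed 0.0343
bed 4675 c [473.8 320.7] sz [ 80.1 185.3] ang 11.0 zmed 0.0125
```

View pics/w1.png

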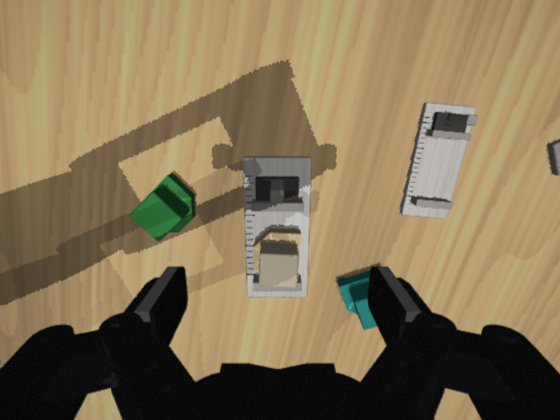

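The wrist view shows the post at (278,187), over the black jaw. The cast's cut front corners point image-left, which is gauge -x, the same way as the articulator's front. Next I'll descend and pinch the post.

```bash
python3 -m creep '[[0.085,[-0.0015,-0.0013,0.025],0],[0.085,[-0.0015,-0.0013,0.055],0],[0.085,[-0.0015,-0.0013,0.085],0],[0.085,[-0.0015,-0.0013,0.115],0],[0.085,[-0.0015,-0.0013,0.14],0],[0.085,[-0.0015,-0.0013,0.16],0],[0.085,[-0.0015,-0.0013,0.175],0],[0.085,[-0.0015,-0.0013,0.185],0],[0.085,[-0.0015,-0.0013,0.187],0],[0.06,[-0.0015,-0.0013,0.187],0],[0.04,[-0.0015,-0.0013,0.187],0],[0.025,[-0.0015,-0.0013,0.187],0],[0.01,[-0.0015,-0.0013,0.187],0],[0.005,[-0.0015,-0.0013,0.187],0],[0.005,[-0.0015,-0.0013,0.187],0],[0.005,[-0.0015,-0.0013,0.187],0],[0.005,[-0.0015,-0.0013,0.187],0]]' 30
```

```text
clock: 3.3
ee_pos: [0.4624, 0.3812, 0.0449]
orientation: [3.141, -0.0, 1.761]
wrist_force: [-3.3, -1.4, 5.5]
finger_gap: 0.159
grip_force: 32.1
```

```bash
python3 -m creep '[[0.005,[-0.002,0,0],0],[0.005,[-0.004,0,0],0],[0.005,[-0.006,0,0],0],[0.005,[-0.008,0,0],0],[0.005,[-0.010,0,0],0],[0.005,[-0.012,0,0],0],[0.005,[-0.014,0,0],0],[0.005,[-0.016,0,0],0],[0.005,[-0.018,0,0],0],[0.005,[-0.020,0,0],0]]'
python3 - <<'E'
from h import *
p,d,W=shot('wrist'); cv2.imwrite('pics/w2.png',p[...,::-1])
x,y,z=np.moveaxis(W,-1,0)
t=np.radians(11.0);G=np.stack([np.cos(t)*(x-.4616)+np.sin(t)*(y-.3816),-np.sin(t)*(x-.4616)+np.cos(t)*(y-.3816)],-1)*1000
def rng(nm,z0,z1,b):
    m=(z>z0)&(z<z1)&(G[...,0]>b[0])&(G[...,0]<b[1])&(G[...,1]>b[2])&(G[...,1]<b[3]); g=G[m]
    print(nm,m.sum(),np.round(np.percentile(g,[1,99],axis=0),1).tolist() if m.sum() else '')
rng('anvil+base side -y',.029,.042,(-32,32,-160,-100))
rng('base',.029,.042,(-32,32,-118,-50))
rng('block',.064,.08,(-40,40,-120,-50))
m=(z>.029)&(z<.042)&(abs(G[...,0])<32)&(G[...,1]<-40)&(G[...,1]>-170)
print(np.histogram(G[m][:,1],bins=np.arange(-170,-38,4)))
E
```

```text
clock: 4.3
ee_pos: [0.4661, 0.3619, 0.0449]
orientation: [3.141, -0.001, 1.761]
wrist_force: [-2.9, 0.6, 5.7]
finger_gap: 0.155
grip_force: 32.0
anvil+base side -y 0 
base 691 [[-8.6, -65.7], [10.3, -54.6]]
block 0 
(array([  0,   0,   0,   0,   0,   0,   0,   0,   0,   0,   0,   0,   0,
         0,   0,   0,   0,   0,   0,   0,   0,   0,   0,   0,   0,   1,
       348, 188, 153,   1,   0,   0]), array([-170, -166, -162, -158, -154, -150, -146, -142, -138, -134, -130,
       -126, -122, -118, -114, -110, -106, -102,  -98,  -94,  -90,  -86,
        -82,  -78,  -74,  -70,  -66,  -62,  -58,  -54,  -50,  -46,  -42]))
```

```bash
python3 - <<'E'
from h import *
t=np.radians(11.0)
for n in('scene','side'):
    W=np.load(n+'.npz')['W'];x,y,z=np.moveaxis(W,-1,0)
    G=np.stack([np.cos(t)*(x-.4616)+np.sin(t)*(y-.3816),-np.sin(t)*(x-.4616)+np.cos(t)*(y-.3816)],-1)*1000
    m=(z>.027)&(z<.042)&(abs(G[...,0])<40)&(G[...,1]<-112)&(G[...,1]>-170); print(n,np.round(np.percentile(G[m][:,1],[2,98]),1),np.histogram(G[m][:,1],bins=np.arange(-170,-110,3))[0])
E
python3 -m creep '[[0.005,[-0.001,0,0],0],[0.005,[-0.002,0,0],0],[0.005,[-0.003,0,0],0],[0.005,[-0.004,0,0],0],[0.005,[-0.005,0,0],0],[0.005,[-0.006,0,0],0]]'
python3 -m creep '[[0.005,[-0.001,0,0],0],[0.005,[-0.002,0,0],0],[0.005,[-0.003,0,0],0],[0.005,[-0.004,0,0],0]]'
```

```text
scene [-131.4 -112.5] [ 0  0  0  0  0  0  0  0  0  0  0  0  5 22 23 22 15  2 14]
side [-130.5 -114.4] [ 0  0  0  0  0  0  0  0  0  0  0  0  0  9 11  7 12  5  6]
clock: 4.95
ee_pos: [0.4672, 0.3562, 0.0449]
orientation: [3.141, -0.001, 1.761]
wrist_force: [-4.3, 2.2, 4.6]
finger_gap: 0.16
grip_force: 32.1
clock: 5.35
ee_pos: [0.4679, 0.3524, 0.0449]
orientation: [3.141, -0.001, 1.761]
wrist_force: [-4.4, 3.6, 4.9]
finger_gap: 0.16
grip_force: 32.0
```

```bash
python3 -m creep '[[0.005,[-0.001,0,0],0],[0.005,[-0.001,0,0],0]]'
python3 -m creep '[[0.005,[-0.001,0,0],0],[0.005,[-0.001,0,0],0]]'
python3 -m creep '[[0.005,[-0.001,0,0],0],[0.005,[-0.001,0,0],0]]'
```

```text
clock: 5.55
ee_pos: [0.4681, 0.3515, 0.0449]
orientation: [3.141, -0.001, 1.761]
wrist_force: [-4.2, 2.8, 4.9]
finger_gap: 0.159
grip_force: 32.0
clock: 5.75
ee_pos: [0.4682, 0.3507, 0.0449]
orientation: [3.141, -0.002, 1.761]
wrist_force: [-3.5, 4.3, 4.7]
finger_gap: 0.156
grip_force: 31.9
clock: 5.95
ee_pos: [0.4684, 0.3499, 0.0449]
orientation: [3.141, -0.002, 1.761]
wrist_force: [-4.4, 5.2, 4.9]
finger_gap: 0.154
grip_force: 31.9
```

```bash
python3 -m creep '[[0.005,[-0.001,0,0],0],[0.005,[-0.001,0,0],0]]'
python3 -m creep '[[0.005,[-0.001,0,0],0],[0.005,[-0.001,0,0],0],[0.005,[-0.001,0,0],0],[0.005,[-0.001,0,0],0],[0.005,[-0.001,0,0],0]]'
python3 - <<'E'
from h import *
t=np.radians(11.0)
p,d,W=shot('side');x,y,z=np.moveaxis(W,-1,0)
cv2.imwrite('pics/s2.png',cv2.resize(p[250:400,200:400],None,fx=3.5,fy=3.5,interpolation=cv2.INTER_CUBIC)[...,::-1])
f=[get_state()['wrist_force'] for _ in range(5)]; print(np.mean(f,0))
G=np.stack([np.cos(t)*(x-.4616)+np.sin(t)*(y-.3816),-np.sin(t)*(x-.4616)+np.cos(t)*(y-.3816)],-1)*1000
m=(z>.027)&(z<.042)&(abs(G[...,0])<40)&(G[...,1]<-105)&(G[...,1]>-170); print(np.round(np.percentile(G[m][:,1],[2,98]),1),np.histogram(G[m][:,1],bins=np.arange(-170,-105,3))[0])
m=(z>.064)&(z<.08)&(abs(G[...,0])<40)&(G[...,1]<-60)
print(m.sum(), cv2.minAreaRect((W[m][:,:2]*1000).astype(np.float32)) if m.sum()>5 else '')
E
```

```text
clock: 6.15
ee_pos: [0.4686, 0.3491, 0.045]
orientation: [3.141, -0.002, 1.761]
wrist_force: [-3.5, 5.6, 3.8]
finger_gap: 0.157
grip_force: 31.9
clock: 6.65
ee_pos: [0.4687, 0.3484, 0.045]
orientation: [3.141, -0.003, 1.762]
wrist_force: [-4.8, 6.7, 4.2]
finger_gap: 0.156
grip_force: 31.8
[-4.93245841  6.30302224  4.59919402]Traceback (most recent call last):
  File "<stdin>", line 7, in <module>
    return _quantile_unchecked(
        a, q, axis, out, overwrite_input, method, keepdims, weights)
    return _ureduce(a,
                    func=_quantile_ureduce_func,
    ...<5 lines>...
                    overwrite_input=overwrite_input,
                    method=method)
    r = func(a, **kwargs)
    result = _quantile(arr,
                       quantiles=q,
    ...<2 lines>...
                       out=out,
                       weights=wgt)
    slices_having_nans = np.isnan(arr[-1, ...])
                                  ~~~^^^^^^^^^
IndexError: index -1 is out of bounds for axis 0 with size 0
```

View pics/s2.png

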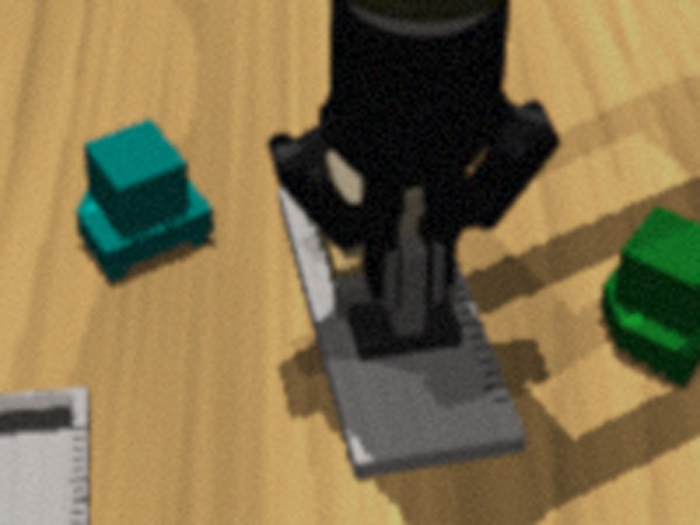

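The side view shows the post (410,260) held in the fingers, with the jaw up against the cast. The force is climbing at about the spring rate. I'll push slightly further and hold.

```bash
python3 -m creep '[[0.005,[-0.0005,0,0],0],[0.005,[-0.001,0,0],0],[0.005,[-0.0015,0,0],0],[0.005,[-0.0015,0,0],0],[0.005,[-0.0015,0,0],0],[0.005,[-0.0015,0,0],0],[0.005,[-0.0015,0,0],0]]'
```

```text
clock: 7.4
ee_pos: [0.4689, 0.3474, 0.045]
orientation: [3.141, -0.003, 1.762]
wrist_force: [-3.2, 9.2, 3.1]
finger_gap: 0.157
grip_force: 31.7
```

```bash
python3 -m creep '[[0.005,[0.001,0,0],0],[0.005,[0.002,0,0],0],[0.005,[0.003,0,0],0],[0.005,[0.004,0,0],0],[0.005,[0.005,0,0],0],[0.005,[0.006,0,0],0],[0.005,[0.006,0,0],0]]'
python3 -m creep '[[0.03,[0,0,0],0],[0.05,[0,0,0],0],[0.07,[0,0,0],0],[0.085,[0,0,0],0],[0.085,[0,0,0],0],[0.085,[0,0,0],0]]'
```

```text
clock: 8.1
ee_pos: [0.4682, 0.3513, 0.0449]
orientation: [3.141, -0.0, 1.761]
wrist_force: [-3.8, -1.0, 5.5]
finger_gap: 0.16
grip_force: 32.2
clock: 8.7
ee_pos: [0.4681, 0.3511, 0.0442]
orientation: [-3.142, 0.0, 1.761]
wrist_force: [0.9, -0.3, -0.2]
finger_gap: 0.994
grip_force: 0.0
```

```bash
python3 -m creep '[[0.085,[0,0,0.0],0],[0.085,[0,0,-0.02],0],[0.085,[0,0,-0.05],0],[0.085,[0,0,-0.08],0],[0.085,[0,0,-0.11],0],[0.085,[0,0,-0.14],0],[0.085,[0,0,-0.155],0],[0.085,[0,0,-0.16],0],[0.085,[0,0,-0.16],0],[0.085,[0,0,-0.16],0]]'
python3 - <<'E'
from h import *
s=get_state(); print(s['ee_pos'],s['orientation'])
p,d,W=shot('wrist'); cv2.imwrite('pics/w3.png',cv2.resize(p[120:330,170:420],None,fx=2.8,fy=2.8,interpolation=cv2.INTER_CUBIC)[...,::-1])
x,y,z=np.moveaxis(W,-1,0)
def fit(nm,z0,z1,b=(.42,.54,.22,.33)):
    m=(x>b[0])&(x<b[1])&(y>b[2])&(y<b[3])&(z>z0)&(z<z1)
    r=cv2.minAreaRect((W[m][:,:2]*1000).astype(np.float32)); print(nm,m.sum(),'c',np.round(r[0],1),'sz',np.round(r[1],1),'ang',round(r[2],1),'zmed',round(float(np.median(z[m])),4))
fit('block',.064,.08); fit('post',.066,.085,(.4,.52,.332,.42))
fit('jawtop',.028,.042,(.40,.56,.32,.45))
p,d,W=shot('side');x,y,z=np.moveaxis(W,-1,0); fit('blockside',.064,.08)
E
```

```text
clock: 9.7
ee_pos: [0.4674, 0.3506, 0.2023]
orientation: [-3.139, 0.001, 1.761]
wrist_force: [0.0, -0.4, 0.4]
finger_gap: 0.992
grip_force: 0.0
[0.46735063 0.35063894 0.20227808] [-3.13898010e+00  1.01076070e-03  1.76109567e+00]
block 1671 c [481.  295.1] sz [41.5 39.5] ang 11.3 zmed 0.0704
post 262 c [467.5 352.2] sz [13.6 13.5] ang 10.5 zmed 0.0761
jawtop 810 c [472.3 339.8] sz [39.2 59.9] ang 89.4 zmed 0.0346
blockside 437 c [481.1 295.3] sz [42.2 41.7] ang 11.8 zmed 0.0691
```

View pics/w3.png

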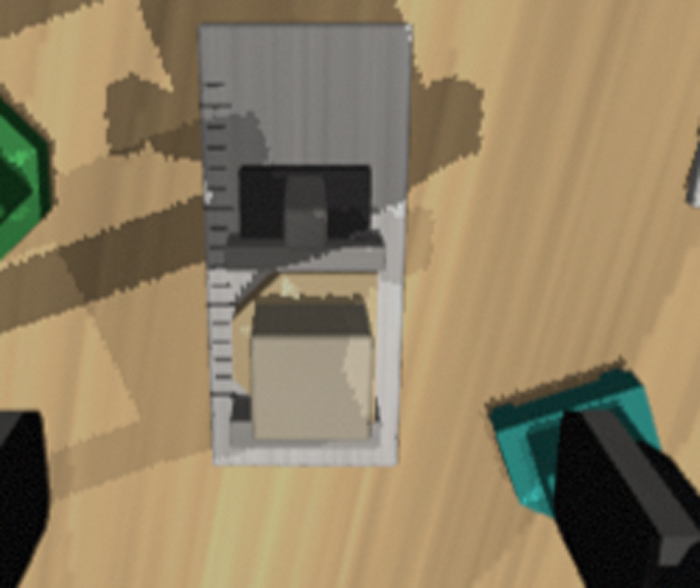

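The view shows the cast squared between the jaws, with the block at (312,388) and the cut front corner at (255,290), image-left. The post-to-block distance is 58.7 mm against 59 expected, so it's snug. Next I'll grip the block across x.

```bash
python3 -m creep '[[0.064,[-0.015,0.001,0],0],[0.064,[-0.04,0.002,0.01],0],[0.064,[-0.057,0.003,0.03],0],[0.064,[-0.057,0.003,0.055],0],[0.064,[-0.057,0.003,0.085],0],[0.064,[-0.057,0.003,0.11],0],[0.064,[-0.057,0.003,0.13],0],[0.064,[-0.057,0.003,0.145],0],[0.064,[-0.057,0.003,0.155],0],[0.064,[-0.057,0.003,0.16],0],[0.064,[-0.057,0.003,0.162],0],[0.064,[-0.057,0.003,0.162],0]]' 40
python3 -m creep '[[0.05,[0,0,0],0],[0.04,[0,0,0],0],[0.035,[0,0,0],0],[0.035,[0,0,0],0],[0.035,[0,0,0],0],[0.035,[0,0,0],0]]' 40
```

```text
clock: 11.0
ee_pos: [0.4823, 0.2959, 0.0428]
orientation: [3.141, -0.0, 1.761]
wrist_force: [0.6, 0.3, 0.4]
finger_gap: 0.75
grip_force: 0.0
clock: 11.6
ee_pos: [0.4825, 0.2961, 0.0434]
orientation: [3.14, -0.0, 1.761]
wrist_force: [-1.9, 0.4, 5.6]
finger_gap: 0.487
grip_force: 41.9
```

```bash
python3 -m creep '[[0.035,[0,0,-0.002],0],[0.035,[0,0,-0.006],0],[0.035,[0,0,-0.012],0],[0.035,[0,0,-0.02],0],[0.035,[0,0,-0.03],0],[0.035,[0,0,-0.045],0],[0.035,[0,0,-0.06],0],[0.035,[0,0,-0.08],0],[0.035,[0,0,-0.1],0],[0.035,[0,0,-0.12],0],[0.035,[0,0,-0.14],0],[0.035,[0,0,-0.155],0],[0.035,[0,0,-0.165],0],[0.035,[0,0,-0.17],0],[0.035,[0,0,-0.17],0]]'
python3 - <<'E'
from h import *
s=get_state(); print(s['ee_pos'],s['orientation'])
for n in ('side',):
    p,d,W=shot(n); cv2.imwrite('pics/s3.png',p[60:400,80:480][...,::-1])
# better measure of articulator
t=None
for n in ('scene','side'):
    W=np.load(n+'.npz')['W'] if n=='side' else shot(n)[2]
    x,y,z=np.moveaxis(W,-1,0)
    b=(x>.40)&(x<.66)&(y>-.40)&(y<-.2)
    up=W[b&(z>.08)&(z<.115)&(x>.56)][:,:2]; c=up.mean(0)
    k=up[:,1]>c[1]; A,B=up[k].mean(0),up[~k].mean(0)
    lc=W[b&(z>.046)&(z<.066)&(x<.568)][:,:2]; r=cv2.minAreaRect((lc*1000).astype(np.float32))
    base=W[b&(z>.006)&(z<.03)][:,:2]; rb=cv2.minAreaRect((base*1000).astype(np.float32))
    print(n,len(up),'uprights',A,B,'dist',np.linalg.norm(A-B),'yaw',np.degrees(np.arctan2(*( (A-B)*[-1,1])))); print(' mid',(A+B)/2,'lower',len(lc),r,'base',rb)
E
```

```text
clock: 13.1
ee_pos: [0.4821, 0.2958, 0.2128]
orientation: [3.141, -0.0, 1.761]
wrist_force: [-1.3, 1.1, -1.5]
finger_gap: 0.482
grip_force: 40.9
[0.48207201 0.29581527 0.21283818] [ 3.14083604e+00 -1.91726673e-04  1.76110172e+00]
scene 94 uprights [ 0.60770142 -0.25425121] [ 0.59151477 -0.35256625] dist 0.0996386198467343 yaw -9.349339544360816
 mid [ 0.59960809 -0.30340873] lower 293 ((520.0364379882812, -290.98834228515625), (64.50736236572266, 57.75483703613281), 81.4697036743164) base ((533.8881225585938, -299.9530029296875), (247.64747619628906, 192.87960815429688), 2.3345980644226074)
side 95 uprights [ 0.60637959 -0.25027012] [ 0.58970403 -0.34990874] dist 0.10102439370056993 yaw -9.500992606166369
 mid [ 0.59804181 -0.30008943] lower 113 ((532.7769165039062, -291.0753173828125), (68.6647720336914, 27.496580123901367), 85.45756530761719) base ((581.297607421875, -303.59393310546875), (104.20368194580078, 121.17207336425781), 15.463275909423828)
```

View pics/s3.png

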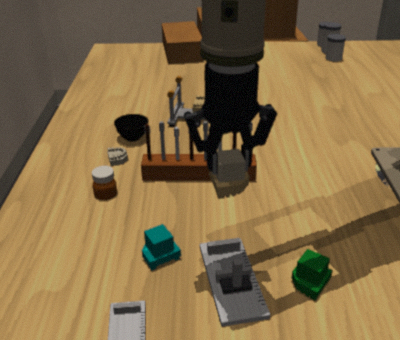

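The side view shows the cast held level at (230,165), clear of the gauge. Next I'll carry it over the rack (teeth at about 0.18 m) and stop just past the articulator, so the wrist camera can look straight down on the lower cast.

```bash
python3 -m creep '[[0.035,[-0.008,-0.001,0],0],[0.035,[-0.026,-0.003,0],0],[0.035,[-0.052,-0.007,0],1],[0.035,[-0.083,-0.011,0],3],[0.035,[-0.115,-0.015,0],5],[0.035,[-0.147,-0.019,0],7],[0.035,[-0.18,-0.023,0],9],[0.035,[-0.213,-0.028,0],11],[0.035,[-0.247,-0.032,0],13],[0.035,[-0.28,-0.037,0],14],[0.035,[-0.313,-0.041,0],15],[0.035,[-0.346,-0.045,0],16],[0.035,[-0.38,-0.05,0],17],[0.035,[-0.413,-0.054,0],18],[0.035,[-0.446,-0.058,0],19],[0.035,[-0.478,-0.062,0],20],[0.035,[-0.505,-0.066,0],20.3],[0.035,[-0.525,-0.068,0],20.3],[0.035,[-0.535,-0.07,0],20.3],[0.035,[-0.535,-0.07,0],20.3]]'
python3 -c "
from h import *
s=get_state();print(s['q'],s['ee_pos'],s['orientation'])"
```

```text
clock: 15.2
ee_pos: [0.5139, -0.2437, 0.2118]
orientation: [-3.141, -0.0, 1.406]
wrist_force: [0.7, 0.3, -1.3]
finger_gap: 0.486
grip_force: 40.9
[-5.32865821e-01  5.67679484e-02  1.60201667e+00 -6.67802278e-05
  1.48371290e+00 -3.67635303e-01] [ 0.5139186  -0.24368232  0.21181396] [-3.14072435e+00 -2.63138754e-04  1.40557153e+00]
```

```bash
python3 -m creep '[[0.035,[-0.01,0.002,0],0],[0.035,[-0.03,0.007,0],0],[0.035,[-0.055,0.012,0],0],[0.035,[-0.08,0.018,0],0],[0.035,[-0.1,0.022,0],0],[0.035,[-0.114,0.025,0],0],[0.035,[-0.118,0.026,0],0],[0.035,[-0.118,0.026,0],0],[0.035,[-0.118,0.026,0],0]]'
python3 - <<'E'
from h import *
s=get_state(); print(s['q'][5],s['ee_pos'],s['orientation'])
p,d,W=shot('wrist'); cv2.imwrite('pics/w4.png',p[...,::-1])
x,y,z=np.moveaxis(W,-1,0)
b=(x>.40)&(x<.66)&(y>-.40)&(y<-.2)
up=W[b&(z>.09)&(z<.115)&(x>.57)]; c=up.mean(0); k=up[:,1]>c[1]
for q in(up[k],up[~k]): print('up',len(q),cv2.minAreaRect((q[:,:2]*1000).astype(np.float32)),q[:,2].max())
for lo,hi in((.044,.066),(.052,.064),(.03,.045)):
    m=b&(z>lo)&(z<hi)&(x<.565)
    print(lo,m.sum(),cv2.minAreaRect((W[m][:,:2]*1000).astype(np.float32)),np.nanpercentile(z[m],[50,95]))
E
```

```text
clock: 16.1
ee_pos: [0.5209, -0.3626, 0.2123]
orientation: [-3.141, -0.0, 1.408]
wrist_force: [-0.7, 0.4, -1.3]
finger_gap: 0.483
grip_force: 41.0
-0.5258111129697531 [ 0.52091282 -0.36255357  0.21226266] [-3.14139755e+00 -4.77717887e-04  1.40760874e+00]
up 488 ((606.458740234375, -255.865966796875), (12.394829750061035, 17.69854736328125), 79.57518005371094) 0.10423254236230456
up 359 ((589.6441650390625, -354.2889709472656), (12.268513679504395, 17.167461395263672), 79.88617706298828) 0.10402955958087468
0.044 3613 ((519.2572631835938, -291.7573547363281), (61.488521575927734, 55.05763244628906), 80.80459594726562) [0.05090557 0.05894896]
0.052 1205 ((520.1168212890625, -290.86370849609375), (57.75664138793945, 54.030704498291016), 76.97747039794922) [0.05811551 0.05938868]
0.03 0 ((0.0, 0.0), (0.0, 0.0), 0.0) nan
  return np.nanmean(a, axis, out=out, keepdims=keepdims)
```

View pics/w4.png

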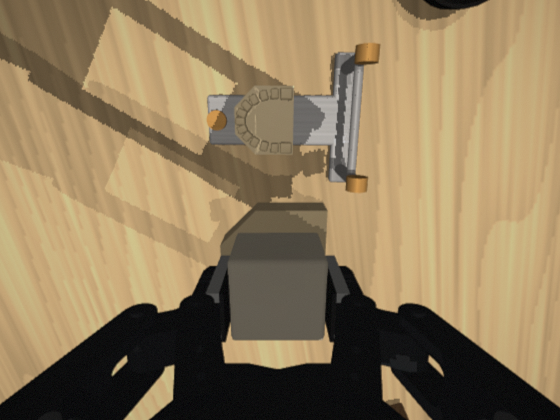

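The lower cast is at (265,119), teeth up, with its front facing image-left. The uprights are at (367,53) and (356,184). The held cast at (275,280) has its cut corners to the left as well, so the fronts agree. Next I'll measure the held cast.

```bash
python3 - <<'E'
from h import *
W=np.load('wrist.npz')['W']; s=get_state(); Rt=rot(s['orientation']);print(s['ee_pos'])
u,v=np.meshgrid(np.arange(560),np.arange(420))
roi=(u>215)&(u<335)&(v>195)&(v<345)
z=W[...,2]
h,e=np.histogram(z[roi],bins=np.arange(.15,.27,.004)); print([(round(a,3),n) for a,n in zip(e,h) if n>50])
m=roi&(abs(z-np.nanmedian(z[roi&(v>270)&(v<330)&(u>235)&(u<320)]))<.004)&(v>225)
P=W[m]; c,_,V=np.linalg.svd(P-P.mean(0),full_matrices=False); n=V[2]*np.sign(V[2,2]); print('tilt',n,'zmed',np.median(P[:,2]))
r=cv2.minAreaRect((P[:,:2]*1000).astype(np.float32)); print('block',r)
zb=np.median(P[:,2])-.034
m=roi&(abs(z-zb)<.006); Q=W[m]
r=cv2.minAreaRect((Q[:,:2]*1000).astype(np.float32)); print('base',m.sum(),r,np.median(Q[:,2]))
t=np.radians(-9.5);A=np.array([[np.cos(t),np.sin(t)],[-np.sin(t),np.cos(t)]])
print('base in artic axes rel block-centre',np.round(np.percentile((Q[:,:2]-P[:,:2].mean(0))@A.T*1000,[1,99],axis=0),1))
E
```

```text
[ 0.52094467 -0.36248786  0.21232834]
[(np.float64(0.19), np.int64(178)), (np.float64(0.194), np.int64(200)), (np.float64(0.198), np.int64(211)), (np.float64(0.202), np.int64(2065)), (np.float64(0.206), np.int64(393)), (np.float64(0.21), np.int64(243)), (np.float64(0.214), np.int64(267)), (np.float64(0.218), np.int64(349)), (np.float64(0.222), np.int64(390)), (np.float64(0.226), np.int64(397)), (np.float64(0.23), np.int64(456)), (np.float64(0.234), np.int64(727)), (np.float64(0.238), np.int64(7768)), (np.float64(0.242), np.int64(244)), (np.float64(0.246), np.int64(250)), (np.float64(0.25), np.int64(567))]
tilt [0.00348579 0.01386368 0.99989782] zmed 0.23915976940227124
block ((519.2113037109375, -363.5785217285156), (40.92476272583008, 50.07881546020508), 80.15387725830078)
base 2674 ((520.9315185546875, -344.8429870605469), (24.67407989501953, 55.468563079833984), 81.70862579345703) 0.20524760779958434
base in artic axes rel block-centre [[-28.8   5.4]
 [ 24.8  28.8]]
```

```bash
python3 -m creep '[[0.035,[0.01,-0.0015,0],0],[0.035,[0.03,-0.0045,0],0],[0.035,[0.05,-0.0075,0],0],[0.035,[0.065,-0.0098,0],0],[0.035,[0.0708,-0.0107,0],0],[0.035,[0.0708,-0.0107,0.01],0],[0.035,[0.0708,-0.0107,0.03],0],[0.035,[0.0708,-0.0107,0.05],0],[0.035,[0.0708,-0.0107,0.07],0],[0.035,[0.0708,-0.0107,0.085],0],[0.035,[0.0708,-0.0107,0.095],0],[0.035,[0.0708,-0.0107,0.1],0],[0.035,[0.0708,-0.0107,0.1],0],[0.035,[0.0708,-0.0107,0.1],0]]'
```

```text
clock: 17.55
ee_pos: [0.5222, -0.2923, 0.1132]
orientation: [3.14, 0.001, 1.407]
wrist_force: [0.1, 0.5, -1.6]
finger_gap: 0.48
grip_force: 41.0
```

```bash
python3 - <<'E'
from h import *
s=get_state(); print(s['ee_pos'],s['orientation'])
e=s['ee_pos'];Rt=rot(s['orientation'])
o=e+Rt@np.array([-.0011,-.0022,.0312]); d=np.array([.5195,-.2917,.0645])-o; print('origin',o,'to go (tool)',Rt.T@d)
c=[]
for n in('side',):
    p,dd,W=shot(n); cv2.imwrite('pics/s4.png',cv2.resize(p[120:200,215:335],None,fx=6,fy=6,interpolation=cv2.INTER_CUBIC)[...,::-1])
E
```

```text
[ 0.52221913 -0.29233274  0.11318015] [3.14037260e+00 6.13620215e-04 1.40676907e+00]
origin [ 0.51990347 -0.29308384  0.08197817] to go (tool) [ 0.0013101  -0.00064535  0.0174766 ]
```

View pics/s4.png

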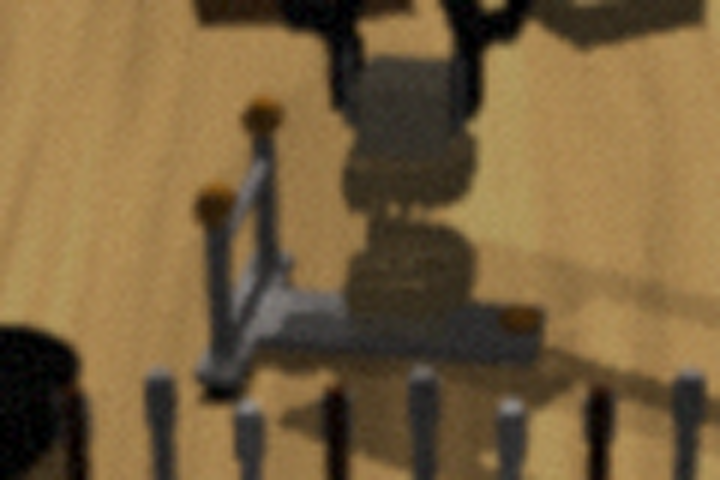

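The upper cast at (410,180) hangs directly over the lower one (410,270), outlines lined up, with a visible gap. Now the last 17 mm, slowly.

```bash
python3 -m creep '[[0.035,[0.0006,-0.0003,0.002],0],[0.035,[0.0013,-0.0006,0.005],0],[0.035,[0.0013,-0.0006,0.008],0],[0.035,[0.0013,-0.0006,0.011],0],[0.035,[0.0013,-0.0006,0.013],0],[0.035,[0.0013,-0.0006,0.015],0],[0.035,[0.0013,-0.0006,0.0165],0],[0.035,[0.0013,-0.0006,0.017],0],[0.035,[0.0013,-0.0006,0.017],0],[0.035,[0.0013,-0.0006,0.017],0],[0.035,[0.0013,-0.0006,0.017],0]]'
python3 - <<'E'
from h import *
s=get_state(); e=s['ee_pos'];Rt=rot(s['orientation'])
o=e+Rt@np.array([-.0011,-.0022,.0312]); print(o,o-np.array([.5195,-.2917,.058]),np.degrees(s['orientation']),np.abs(s['dq']).max())
p,d,W=shot('side');x,y,z=np.moveaxis(W,-1,0); cv2.imwrite('pics/s5.png',cv2.resize(p[120:200,215:335],None,fx=6,fy=6,interpolation=cv2.INTER_CUBIC)[...,::-1])
b=(x>.47)&(x<.56)&(y>-.34)&(y<-.24)
for n in ('side','scene'):
    W=shot(n)[2];x,y,z=np.moveaxis(W,-1,0);b=(x>.48)&(x<.56)&(y>-.34)&(y<-.24)
    m=b&(z>.118)&(z<.126); print(n,'blocktop z',m.sum(),np.median(z[m]) if m.sum() else '')
    for lo,hi in((.0735,.088),(.036,.049)):
        m=b&(z>lo)&(z<hi); print(' ',lo,m.sum(),np.round(np.percentile(W[m][:,:2],[2,98],axis=0),4).tolist())
E
```

```text
clock: 18.7
ee_pos: [0.5214, -0.2906, 0.0955]
orientation: [3.141, 0.0, 1.407]
wrist_force: [0.6, 0.1, -2.7]
finger_gap: 0.481
grip_force: 41.0
[ 0.51908883 -0.2913412   0.0642645 ] [-0.00041117  0.0003588   0.0062645 ] [1.79986024e+02 6.64379869e-03 8.06056943e+01] 0.0006888694739470257
side blocktop z 128 0.12135704607389464
  0.0735 136 [[0.4904, -0.2912], [0.55, -0.257]]
  0.036 120 [[0.4901, -0.2977], [0.5507, -0.2574]]
scene blocktop z 141 0.12289045367165796
  0.0735 92 [[0.5002, -0.3267], [0.5498, -0.2606]]
  0.036 70 [[0.4976, -0.3198], [0.5499, -0.2596]]
```

View pics/s5.png

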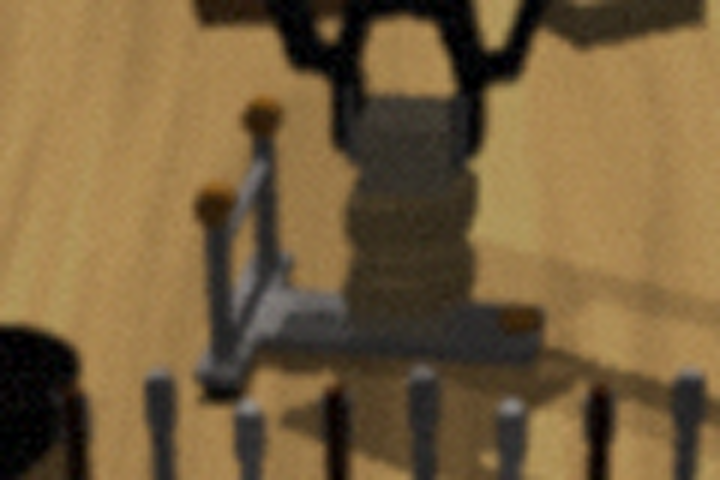

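The casts are aligned: both outlines run x 0.490 to 0.550, the gap is about 6 mm, and the arm is at rest with a steady grip. Handing in.

```bash
python3 -c "
from workcell import *
print(close_job())"
```

```text
the job is handed in; nothing more can be done
None
```

The job is handed in: the jaw was pushed snug on the cast, the cast went over the rack with its teeth at about 0.18 m, and the gripper now holds it level over the lower cast, fronts matching, with a measured gap of about 6 mm and under 1 mm of sideways error (no verdict was returned).

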